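# Clip the wax tin to the bench snap hook

### The job

Pick up the green wax tin by its red grip, press its steel ring in through the sprung gate of the snap hook on the bench stand, and leave the tin hanging from the closed hook, still and upright. Feel your way: push gently on the hook, do not force or jam anything, do not drop the tin, and leave the other things on the bench where they are.

Things in the scene. Friction and masses are not known exactly. Their poses are not given: they have to be found in the camera images.
- stand: Fixed wooden stand (base 120 x 130 mm, post 36 mm square, 190 mm high) and all it carries: steel sleeve, snap hook, gate. Origin under its base; -x is the side the hook points to (robot side), z up. Nothing taller than 30 mm lies below the hook, nothing stands above it.
- sleeve (a point): Centre of the front end of the stand's steel sleeve (24 mm thick), 165 mm up; axes as the stand's: OUT along the hook is -x, SIDE is y. The hook's shank is clamped in it, firm, by a thumbscrew: the gate's pivot stands 20 to 72 mm OUT from here, different each time and NOT measured: find it by feel (the gate's shut bar, then the nose).
- hook_mid (a point): Point 80 mm OUT from the sleeve on the hook's mid-line. The hook: flat level loop of 8 mm bar centred 165 mm up. From the gate's pivot: spine at side +18 mm; end bend's centre line 60 mm OUT (inner face 56); bar returns to the nose, its tip a round end, radius 4 mm, centred 45 mm OUT, side -19 mm, 7 mm proud of the shut gate's outer face, so a bar drawn OUT along the gate bumps on it.
- gate (a joint): Brass gate, 6 mm bar 46 mm long, upright pivot at side -13 mm; shut (0) it runs straight OUT to inside the nose. Opens inwards only (+y), stop 0.40 rad, springs shut: 0.125 N m at 0, 0.225 at stop (4 to 7 N at 35 mm from pivot, more nearer). A 7 mm bar pressed in 25 to 37 mm OUT clears the nose once its centre is past side -11 mm; moved on OUT beyond 47 mm it leaves the gate, which snaps shut.
- tin_grip (a point): Centre of the red upright grip on the loose green wax tin: 16 mm thick along x, 22 mm wide along y, 28 mm tall (14 above and below this point). Pinch it from above across its thickness (x). 111 mm up when the tin stands on the bench. Tin mass 0.14 to 0.28 kg.
- tin_ring (a point): Centre of the tin's rigid steel ring, 39.5 mm straight below the grip's centre: closed, upright, 7 mm round bar, in its y-z plane, opening 34 mm wide (y), 36 mm high, bevelled corners; centre lines of its upright sides at y +20.5 and -20.5 mm. One upright side goes in through the gate, nose into the opening; hanging, the ring's top rests on the hook's bar and this point is about 151 mm up.
- tin_foot (a point): Centre of the tin's underside, 111 mm below the grip's centre. The tin is 50 mm wide and 49 mm high without ring and grip.
- tin: The loose tin as a whole, origin at the centre of its underside, axes as for the grip.
- brush: Bystander: bench brush lying on the bench, near the front; leave alone.
- driver: Bystander: screwdriver lying between tin and stand, about 25 mm high; leave alone.
- offcut: Bystander: small pale wooden block, 90 x 45 x 22 mm; leave alone.
- glue: Bystander: yellow glue bottle, 130 mm high, 56 mm wide, origin at its underside; leave alone.
- mallet: Bystander: wooden mallet lying at the left; leave alone.
- plane: Bystander: small wooden hand plane at the left, behind; leave alone.
- cup: Bystander: blue cup, 85 mm high, behind; leave alone.

How it is judged:
By the outcome, as a careful person would: the job done as asked, in the order asked, and still so for the second after the job is handed in, with the robot touching nothing.
It also fails if it takes over 67 s, if anything falls off the work surface, if the arm or the gripper's body presses on something with over 40 N, if the wrist force passes 120 N, or if a joint passes its speed limit or range.

### The arm

A 6-joint arm with a two-finger parallel gripper is mounted at the origin on the work surface. World frame = base frame: x ahead of the robot, y to its left, z up, the work surface at z = 0. Lengths are in m, angles in rad, forces in N, time in s.
With the tool pointing down it reaches from about 0.25 to 0.775 m from the base axis. Payload 4 kg.
Tool frame: the origin (TCP) lies between the finger pads; the fingertips stand 17 mm ahead of it and the grasp point (between the pads) lies 2 mm behind it; z points along the fingers, y is the line along which they close (so a half turn about z gives the same grasp; the last joint's range is limited). The gripper opens to 85 mm and grips with 20 to 120 N. Pads are 22 mm wide; open, the fingers measure 114 mm over their backs; the gripper's body (76 mm by 85 mm) begins 54 mm behind the grasp point. The pads swing forward as they close: fully open they stand 13 mm farther back than shut.
Start: joints at [-1.265, 0.087, 1.371, -0, 1.684, -0.103], TCP at [0.219, -0.505, 0.248] pointing down, gripper open.
Joint ranges: [-3.1, 3.1], [-0.76, 2.03], [0.27, 2.55], [-1.08, 4.22], [0.17, 2.65], [-2.57, 2.57]. Speed limits (rad/s): [2.79, 2.79, 3.14, 3.14, 3.14, 3.14].

### API

Orientations are given as [roll, pitch, yaw] about the fixed x, y, z axes, in that order (R = Rz(yaw) Ry(pitch) Rx(roll)).
In Python, from station import get_state, grab_frame, finish_job gives the robot as it stands. The module is installed in compiled form; this text tells all that it offers.
- The arm moves only by the tool jog_arm, never from a script. Its argument "deltas" is a list of rows, each a list of 6 numbers: the shift along the tool's x, y, z normalised to -1 to 1, where 1 is 0.03 m, then the turn, a rotation vector about the tool's x, y, z normalised to -1 to 1, where 1 is 0.1 rad. In form: [[x, y, z, wx, wy, wz], ...]. A call has 1 to 8 rows; each row shifts and turns the commanded pose from where the row before left it, along the tool's axes as they then stand; what a row does not reach is not made up. A row lasts 1/8 s, in which the tool goes at most 62.5 mm and 10.7 degrees, less where a joint would pass 70% of its speed; a pose out of reach is approached as far as the arm can. A call with a number of a shift or a turn outside -1 to 1 is refused whole. A call with a gripper value outside its range is refused whole. "claw" is the opening, from -1 (shut) to 1 (fully open), set as the call begins (left out, the last holds). The fingers move at their own pace and stop on an object; the grip force is fixed at half the most. Time passes only in rows, so rows that do not move let the fingers close. It gives the time, the measured TCP pose, the force, the opening and the grip force at its end, in the units of the state.
- get_state(): the state, without advancing time (a new reading comes with each control period).
- grab_frame(name): name is "side" or "top"; returns a dict with "image" (420x560x3 uint8, blue, green, red), "fovy" (degrees; the focal length in pixels is half the picture's height over the tangent of half this angle, whatever the lens; pixels are square), "cx", "cy" (the principal point, pixels), "position" and "orientation" of the camera in the world. Camera axes: x right, y up, looking along -z (the intrinsics and any distortion apply to the point x, -y, -z); pixel columns grow to the right and rows downward; lengths in m; the calibration is good to about 2 mm. A picture is of the moment at which its call begins. There is no depth.
- finish_job(): hands the job in; it is judged then, once.
The state is a dict: "time": time; "joints": joint angles; "dq": joint speeds; "tau": joint torques, N m; "position": TCP position; "orientation": TCP orientation; "wrist_force": force on the tool from outside, world axes, zero at the start; "ft_torque": the same for the moment, N m; "gripper_width": opening from 0.0 (shut) to 1.0 (fully open); "gripper_force": force on a finger pad.
Only numpy, scipy, OpenCV 4.12 (cv2) and the standard library are available. Lean on these libraries where they do the work, as an engineer would, in place of code of your own. Each camera call takes 0.05 s, during which the arm holds its last target. There are 200 camera calls.

## Working session

There is one attempt and no reset: what is moved stays moved. The work goes in short steps, Python scripts to look and compute and a tool call to move; the robot and the scene stay as the last step left them, time stands still between calls to the robot, and variables do not carry over. Pictures are saved under pics/ and viewed, at most 12 in all, crops included, and the job is handed in when it is done.

Besides the shell and the picture viewer there is one more tool, called after ">>>" in YAML: its name, and indented under it one key for each argument. jog_arm: Moves the arm, as the interface text tells. Its arguments: {"type":"object","properties":{"deltas":{"type":"array"},"claw":{"type":"number"}},"required":["deltas"]}

```bash
mkdir -p pics; python3 - <<'E'
from station import *
import cv2
s=get_state();print(s)
for n in("side","top"):
    f=grab_frame(n);cv2.imwrite(f"pics/{n}0.png",f["image"]);print({k:v for k,v in f.items() if k!="image"})
E
```

```text
{'time': 0.0, 'joints': array([-1.26509879e+00,  8.79733531e-02,  1.37231424e+00, -5.78869736e-06,
        1.68359293e+00, -1.03100781e-01]), 'dq': array([ 6.66108361e-04,  7.56582855e-04, -8.62845245e-04, -8.45878287e-04,
       -1.44175560e-03,  5.14618345e-05]), 'tau': array([-1.01394093e-03, -3.51865661e+01, -3.13274002e+01, -2.25485896e-04,
        1.07439881e-02,  1.16070873e-05]), 'position': array([ 0.2184786 , -0.5042261 ,  0.24709862]), 'orientation': array([-3.13931634e+00, -2.29740728e-04,  4.08797413e-01]), 'wrist_force': array([-0.47155454, -0.09142135,  0.12663369]), 'ft_torque': array([-0.01552756,  0.03576257,  0.02522039]), 'gripper_force': 0.0, 'gripper_width': 0.9982754927496977}
{'fovy': 47.40867577640613, 'cx': 276.21979239045, 'cy': 206.4996262303125, 'position': array([ 0.45127077, -1.2037874 ,  1.00654406]), 'orientation': array([ 0.90192318,  0.02165223, -0.08981503])}
{'fovy': 54.284012672788094, 'cx': 277.9225419211197, 'cy': 203.15085578984574, 'position': array([ 0.37475132, -0.05867765,  1.11547455]), 'orientation': array([ 0.16627546,  0.01061051, -1.5456674 ])}
```

View pics/side0.png

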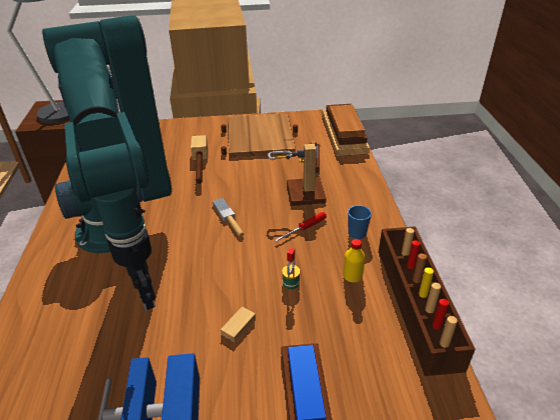

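View pics/top0.png

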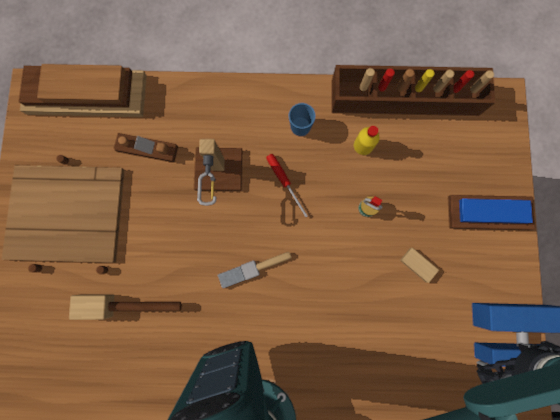

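The side view shows the tin at about (291,275), with its grip at (291,254), and the stand at (308,170) with the hook at (285,154). In the top view the tin is at (371,205) and the hook at (206,185). Next I'll zoom in on both.

```bash
cat > h.py <<'E'
import numpy as np,cv2
from station import *
from scipy.spatial.transform import Rotation as R
def cam(f):
    return f["position"],R.from_euler("xyz",f["orientation"]).as_matrix(),210/np.tan(np.radians(f["fovy"]/2)),f["cx"],f["cy"]
def ray(f,u,v):
    p,M,F,cx,cy=cam(f);return p,M@np.array([(u-cx)/F,-(v-cy)/F,-1])
def onz(f,u,v,z):
    p,d=ray(f,u,v);return p+d*(z-p[2])/d[2]
def proj(f,X):
    p,M,F,cx,cy=cam(f);c=M.T@(np.array(X)-p);return np.array([cx-F*c[0]/c[2],cy+F*c[1]/c[2]])
def tri(f,uv,g,uw):
    p,d=ray(f,*uv);q,e=ray(g,*uw);t=np.linalg.lstsq(np.c_[d,-e],q-p,rcond=None)[0]
    a,b=p+t[0]*d,q+t[1]*e;return (a+b)/2,np.linalg.norm(a-b)
E
python3 - <<'E'
from h import *
S,T=cv2.imread("pics/side0.png"),cv2.imread("pics/top0.png")
def c(I,x,y,w=66,h=50):return cv2.resize(I[y:y+h,x:x+w],(396,300),interpolation=cv2.INTER_CUBIC)
cv2.imwrite("pics/z.png",np.vstack([np.hstack([c(S,262,138,),c(S,258,242)]),np.hstack([c(T,182,130,106,80),c(T,338,180)])]))
f,g=grab_frame("side"),grab_frame("top")
for n,q in(("s",f),("t",g)):
    h=cv2.cvtColor(q["image"],cv2.COLOR_BGR2HSV)
    for nm,m in(("red",cv2.inRange(h,(0,170,80),(6,255,255))|cv2.inRange(h,(174,170,80),(180,255,255))),("green",cv2.inRange(h,(45,70,40),(85,255,255))),("yel",cv2.inRange(h,(22,150,100),(33,255,255)))):
        k,l,st,ce=cv2.connectedComponentsWithStats(m)
        for i in range(1,k):
            if st[i,4]>15:print(n,nm,st[i],ce[i].round(1))
E
```

```text
s red [299 212  27  19 192] [312.2 220.1]
s red [351 239  11  10  85] [355.7 243.4]
s red [407 240  14  29 219] [413.1 253.5]
s red [287 248   8  14  72] [289.9 254. ]
s red [433 298  16  32 283] [440. 313.]
s green [283 277  16   8  82] [290. 281.]
s green [284 285  14   4  26] [290.5 287. ]
s yel [344 248  21  34 557] [353.2 264.5]
s yel [283 266   5  11  28] [284.5 270.9]
s yel [295 266   5  11  39] [296.5 270.6]
s yel [419 268  15  30 248] [425.6 281.8]
t red [381  68  14  23 149] [387.5  77.2]
t red [455  70  20  22 151] [465.6  78. ]
t red [368 126  10  10  83] [372.5 130.6]
t red [266 154  25  34 300] [277.8 169.8]
t red [370 196  12  10  76] [376. 201.]
t yel [418  69  17  23 150] [426.3  77.8]
t yel [354 127  25  28 421] [364.8 142.2]
```

View pics/z.png

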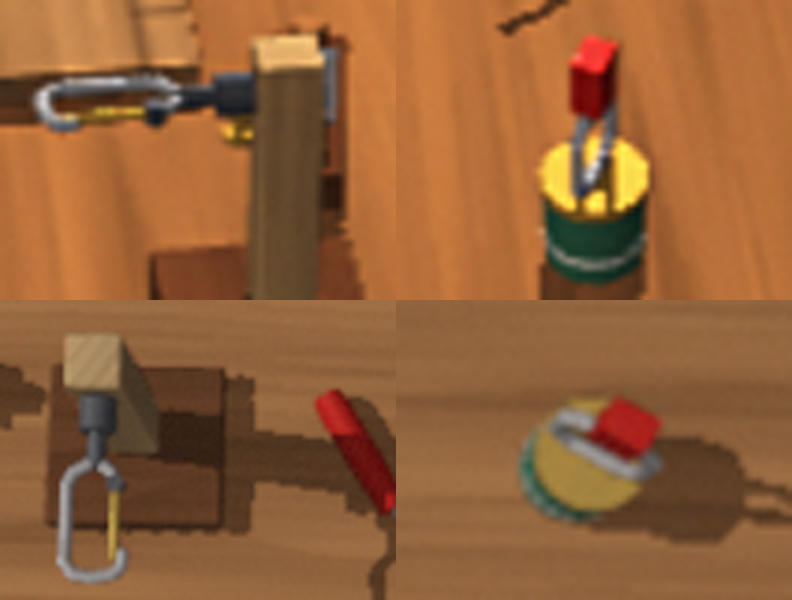

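The zooms show the hook pointing at the robot, with the gate on its -y side and the post and sleeve in line behind it. The tin's ring plane is turned about 27° from y.

```bash
python3 - <<'E'
from h import *
f,g=grab_frame("side"),grab_frame("top")
P=lambda x,y:(x/3.736+182-.4,(y-300)/3.75+130-.4)
Q=lambda x,y:((x-396)/6+338-.4,(y-300)/6+180-.4)
A=lambda x,y:(x/6+262-.4,y/6+138-.4)
print("red grip",tri(f,(289.9,254),g,(376,201)))
print("post top",[onz(g,*P(*p),.19)[:2].round(4) for p in((65,335),(118,333),(122,388),(65,392))])
for n,p in dict(sleevefrontTop=(97,433),bendouter=(92,582),spineA=(65,480),spineB=(65,560),nosetip=(119,552),gatepiv=(117,478),gateB=(112,555),noseouter=(124,565)).items():
    print(n,onz(g,*P(*p),.165)[:2].round(4))
print("side bend/sleeve",[onz(f,*A(*p),.165)[:2].round(4) for p in((36,100),(215,93),(152,114),(68,120))])
# base corners top at z? base bottom
print("ring line z=.0885",[onz(g,*Q(*p),.0885)[:2].round(4) for p in((553,418),(658,468))])
X=[]
h=cv2.cvtColor(g["image"],cv2.COLOR_BGR2HSV)
# red grip blob hull in top view (upscaled for subpixel)
im=cv2.resize(g["image"][185:225,350:400],None,fx=8,fy=8,interpolation=cv2.INTER_CUBIC)
hh=cv2.cvtColor(im,cv2.COLOR_BGR2HSV);m=cv2.inRange(hh,(0,150,90),(8,255,255))|cv2.inRange(hh,(172,150,90),(180,255,255))
c=max(cv2.findContours(m,0,2)[0],key=cv2.contourArea);ap=cv2.approxPolyDP(cv2.convexHull(c),5,True)[:,0]
px=ap/8+[350-.44,185-.44]
print("red corners",px.round(1).tolist(),[onz(g,*p,.125)[:2].round(4).tolist() for p in px])
E
```

```text
red grip (array([ 0.55226696, -0.28614314,  0.11510634]), np.float64(0.002192198942734))
post top [array([0.6789, 0.145 ]), array([0.681 , 0.1115]), array([0.6452, 0.1072]), array([0.6419, 0.1428])]
sleevefrontTop [0.6225 0.1262]
bendouter [0.5261 0.1242]
spineA [0.5913 0.145 ]
spineB [0.5397 0.142 ]
nosetip [0.5456 0.1081]
gatepiv [0.5933 0.1118]
gateB [0.5436 0.1124]
noseouter [0.5374 0.1045]
side bend/sleeve [array([0.5253, 0.1383]), array([0.6237, 0.1332]), array([0.587 , 0.1162]), array([0.5411, 0.1158])]
ring line z=.0885 [array([ 0.5619, -0.2612]), array([ 0.5415, -0.3052])]
red corners [[374.4, 195.6], [381.8, 199.4], [380.4, 204.1], [377.9, 205.8], [375.3, 205.7], [369.4, 202.4], [371.1, 199.1]] [[0.5651, -0.2802], [0.5558, -0.2981], [0.5443, -0.2946], [0.5398, -0.2884], [0.5399, -0.282], [0.5477, -0.2678], [0.5562, -0.2719]]
```

```bash
python3 - <<'E'
from h import *
g=grab_frame("top")
im=np.mean([grab_frame("top")["image"].astype(float) for _ in range(6)],0).astype(np.uint8)
a=cv2.resize(im[132:206,190:250],(480,592),interpolation=cv2.INTER_CUBIC)
S=cv2.imread("pics/side0.png");b=cv2.resize(S[145:165,262:306],(320,145),interpolation=cv2.INTER_CUBIC)
o=np.zeros((592,800,3),np.uint8);o[:,:480]=a;o[:145,480:]=b
for k in range(0,592,80):cv2.line(o,(0,k),(480,k),(255,255,0),1)
for k in range(0,480,80):cv2.line(o,(k,0),(k,592),(255,255,0),1)
cv2.imwrite("pics/z2.png",o)
E
```

```text
(no output)
```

View pics/z2.png

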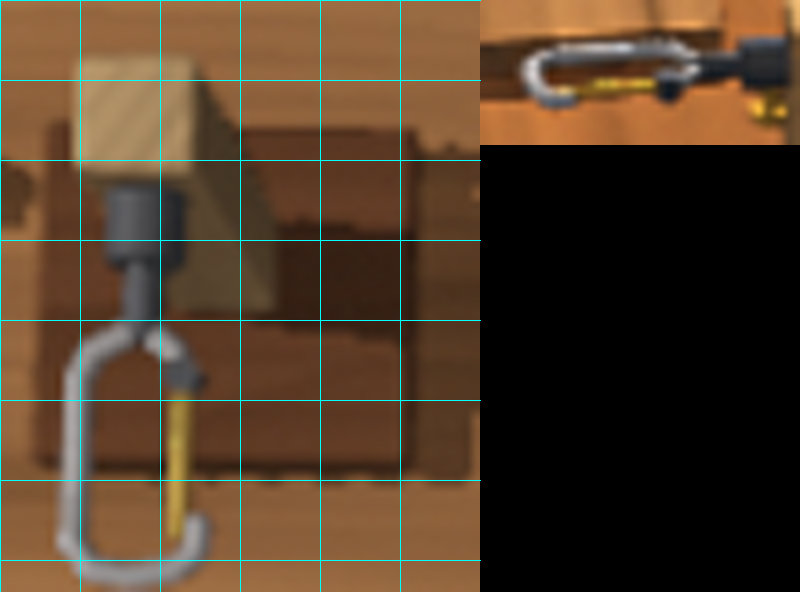

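```bash
python3 - <<'E'
from h import *
f,g=grab_frame("side"),grab_frame("top")
P=lambda p:((p[0]+.5)/8+190-.5,(p[1]+.5)/8+132-.5)
w=lambda p,z:onz(g,*P(p),z)[:2]
def yaw(a,b,z,along):
    d=w(b,z)-w(a,z); return np.degrees(np.arctan2(-d[1],-d[0]) if along else np.arctan2(d[0],-d[1]))
print("yaw spine",yaw((77,370),(68,540),.165,1),"gate",yaw((180,400),(174,535),.165,1),"axis",yaw((145,250),(131,580),.165,1),"base",yaw((48,125),(36,465),.02,1),yaw((48,125),(416,128),.02,0),yaw((36,466),(410,470),.02,0),"post",yaw((75,58),(72,168),.19,1),yaw((192,56),(192,172),.19,1),yaw((75,58),(192,56),.19,0))
for n,p,z in(("sleeve",(145,264),.165),("bendouter",(131,588),.165),("spine",(72,460),.165),("gate",(177,470),.165),("pivot",(185,376),.165),("nosec",(197,520),.165),("postc",(133,114),.19)):print(n,w(p,z).round(4))
# side crop: scale 320/44,145/20
A=lambda p:(p[0]-480)/(320/44)+262-.4
B=lambda p:(A(p),p[1]/7.25+145-.4)
for n,p in(("bendouter",(522,72)),("sleevefront",(738,64)),("nose",(575,98)),("pivot",(668,83)),("spine mid",(610,49))):print(n,onz(f,*B(p),.165)[:2].round(4))
print("z check bend",tri(f,B((530,72)),g,P((131,575))))
print("sleeve z",tri(f,B((738,64)),g,P((145,262))))
E
```

```text
yaw spine 0.29972745114867844 gate 0.4736062525451292 axis 0.7067294874881807 base 1.3977304574495264 0.7668963843699591 0.6942101614109428 post 1.768552277053651 2.931915296746758 2.255217894104404
sleeve [0.6237 0.126 ]
bendouter [0.5254 0.1248]
spine [0.5634 0.1444]
gate [0.5611 0.1131]
pivot [0.5897 0.1122]
nosec [0.5462 0.1064]
postc [0.6625 0.1271]
bendouter [0.5244 0.1367]
sleevefront [0.6222 0.1314]
nose [0.5464 0.112 ]
pivot [0.589  0.1193]
spine mid [0.5659 0.1514]
z check bend (array([0.5276497 , 0.12342923, 0.17314371]), np.float64(0.0006908536915370404))
sleeve z (array([0.62230379, 0.12508578, 0.16921914]), np.float64(0.001810728505591619))
```

>>> jog_arm:
  deltas:
    - [0,0,0.2,0,0,-1]
    - [0,0,0.2,0,0,-1]
    - [0,0,0.2,0,0,-1]
    - [0,0,0.2,0,0,-1]
    - [0,0,0.2,0,0,-1]
    - [0,0,0.2,0,0,-1]
    - [0,0,0.2,0,0,-1]
    - [0.5,0.3,0,0,0,0]
  claw: 1

```text
time: 1.75
position: [0.2331, -0.4951, 0.2057]
orientation: [-3.141, -0.001, 1.106]
wrist_force: [0.7, 1.0, 0.3]
gripper_width: 1.003
gripper_force: 0.0
```

>>> jog_arm:
  deltas:
    - [0.96,0.56,0,0,0,0]
    - [0.96,0.56,0,0,0,0]
    - [0.96,0.56,0,0,0,0]
    - [0.96,0.56,0,0,0,0]
    - [0.96,0.56,0,0,0,0]
    - [0.96,0.56,0,0,0,0]
    - [0.96,0.56,0,0,0,0]
    - [0.96,0.56,0,0,0,0]

```text
time: 2.75
position: [0.458, -0.3473, 0.2069]
orientation: [3.141, -0.0, 1.108]
wrist_force: [-0.0, -0.8, -0.4]
gripper_width: 1.001
gripper_force: 0.0
```

>>> jog_arm:
  deltas:
    - [0.96,0.56,0,0,0,0]
    - [0.96,0.56,0,0,0,0]
    - [0.96,0.56,0,0,0,0]
    - [0,0,0,0,0,0]
    - [0,0,0,0,0,0]

```text
time: 3.38
position: [0.5401, -0.2935, 0.2065]
orientation: [-3.142, 0.0, 1.109]
wrist_force: [0.4, 0.8, -0.2]
gripper_width: 0.999
gripper_force: 0.0
```

>>> jog_arm:
  deltas:
    - [0.44,0.24,0.6,0,0,0]
    - [0,0,0.7,0,0,0]
    - [0,0,0.4,0,0,0]
    - [0,0,0,0,0,0]

```text
time: 3.88
position: [0.5514, -0.285, 0.1532]
orientation: [-3.138, -0.0, 1.108]
wrist_force: [-1.0, -0.5, -0.6]
gripper_width: 0.999
gripper_force: 0.0
```

```bash
python3 - <<'E'
from h import *
f=grab_frame("side");g=grab_frame("top")
print(get_state()["position"])
c=lambda I,x,y,w,h:cv2.resize(I[y:y+h,x:x+w],(400,400),interpolation=cv2.INTER_CUBIC)
cv2.imwrite("pics/g1.png",np.hstack([c(f["image"],250,210,80,80),c(g["image"],330,160,80,80)]))
E
```

```text
[ 0.55243788 -0.28567983  0.15560207]
```

View pics/g1.png

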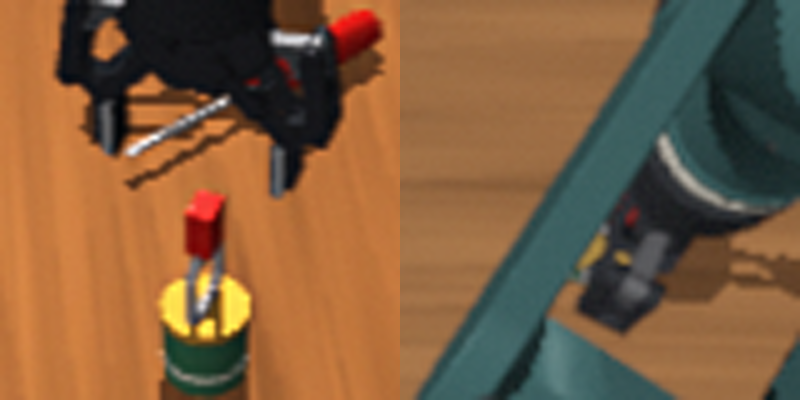

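The fingers straddle the grip: the tips are at (271,240) and (306,248) in the side view, with the grip at (291,254) between and below them. I'll check the centring in numbers.

```bash
python3 - <<'E'
from h import *
f=grab_frame("side");p=get_state()["position"];print(p)
for z in(.111,.125,.14,.15):print(z,proj(f,[*p[:2],z]).round(1))
# which xy at tips z -> offset
print([onz(f,288.0,244.0,z)[:2].round(4) for z in(.14,.145,.15)], onz(f,290.2,254,.111)[:2].round(4))
E
```

```text
[ 0.5526783  -0.28583422  0.15623555]
0.111 [290.4 254.9]
0.125 [290.4 251.1]
0.14 [290.4 247. ]
0.15 [290.4 244.2]
[array([ 0.5476, -0.2736]), array([ 0.5471, -0.279 ]), array([ 0.5465, -0.2844])] [ 0.5524 -0.2822]
```

>>> jog_arm:
  deltas:
    - [0,0,0.4,0,0,0]
    - [0,0,0.4,0,0,0]
    - [0,0,0.4,0,0,0]
    - [0,0,0.2,0,0,0]
    - [0,0,0,0,0,0]

```text
time: 4.65
position: [0.5519, -0.2852, 0.1122]
orientation: [-3.14, -0.0, 1.109]
wrist_force: [-0.6, 0.4, 1.2]
gripper_width: 0.998
gripper_force: 0.0
```

>>> jog_arm:
  deltas:
    - [0,0,0,0,0,0]
    - [0,0,0,0,0,0]
    - [0,0,0,0,0,0]
    - [0,0,0,0,0,0]
    - [0,0,0,0,0,0]
    - [0,0,0,0,0,0]
    - [0,0,0,0,0,0]
    - [0,0,0,0,0,0]
  claw: -1

```text
time: 5.65
position: [0.5525, -0.2855, 0.1135]
orientation: [3.141, -0.0, 1.109]
wrist_force: [1.1, 0.4, 1.0]
gripper_width: 0.177
gripper_force: 61.2
```

>>> jog_arm:
  deltas:
    - [0,0,-0.2,0,0,0]
    - [0,0,-0.4,0,0,0]
    - [0,0,-0.6,0,0,0]
    - [0,0,-0.6,0,0,0]
    - [0,0,-0.6,0,0,0]
    - [0,0,-0.5,0,0,0]
    - [0,0,-0.2,0,0,0]
    - [0,0,0,0,0,0]

```text
time: 6.65
position: [0.5525, -0.2855, 0.2068]
orientation: [3.141, 0.0, 1.109]
wrist_force: [0.5, -0.8, -3.2]
gripper_width: 0.178
gripper_force: 60.7
```

>>> jog_arm:
  deltas:
    - [0,0,0,0,0,-0.4]
    - [0,0,0,0,0,-0.8]
    - [0,0,0,0,0,-0.8]
    - [0,0,0,0,0,-0.8]
    - [0,0,0,0,0,-0.8]
    - [0,0,0,0,0,-0.8]
    - [0,0,0,0,0,-0.36]
    - [0,0,0,0,0,0]

```text
time: 7.65
position: [0.5521, -0.2853, 0.2056]
orientation: [-3.141, -0.001, 1.584]
wrist_force: [-0.3, 0.1, -1.8]
gripper_width: 0.175
gripper_force: 60.8
```

```bash
python3 - <<'E'
from h import *
f=grab_frame("side");g=grab_frame("top")
for i in range(6):grab_frame("top")
s=get_state();print(s["time"],s["position"],s["orientation"],s["wrist_force"],s["ft_torque"],s["gripper_width"])
c=lambda I,x,y,w,h:cv2.resize(I[y:y+h,x:x+w],(400,400),interpolation=cv2.INTER_CUBIC)
cv2.imwrite("pics/g2.png",np.hstack([c(f["image"],250,180,100,100),c(g["image"],330,160,80,80)]))
print(proj(f,[*s["position"][:2],.165-.04]),proj(f,[*s["position"][:2],.0935]))
E
```

```text
8.05 [ 0.55234059 -0.28546624  0.20638349] [3.14148080e+00 1.45196930e-04 1.58463431e+00] [-0.29080632  0.33954519 -1.93521699] [ 0.01592584 -0.00024174 -0.01692158] 0.17498212764984553
[290.28568644 251.03437664] [290.32559912 259.5177148 ]
```

View pics/g2.png

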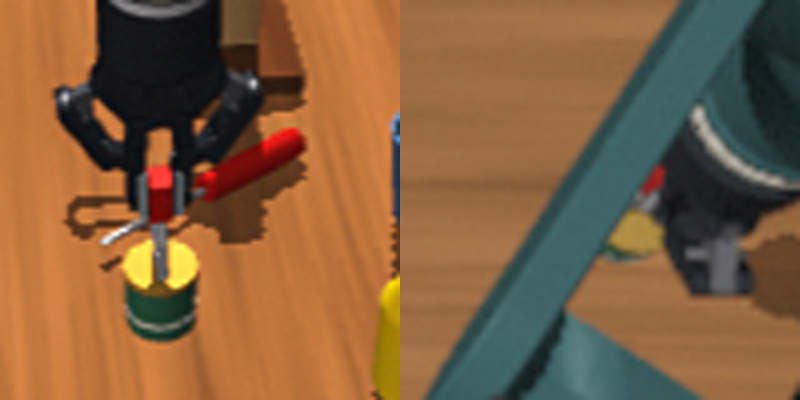

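The tin hangs upright in the fingers: grip at (290,228), body at (290,253), ring edge-on. I'm carrying it to just outside the gate.

>>> jog_arm:
  deltas:
    - [0.4,0.05,0,0,0,0]
    - [0.8,0.05,0,0,0,0]
    - [1,0.05,0,0,0,0]
    - [1,0.05,0,0,0,0]
    - [1,0.05,0,0,0,0]
    - [1,0.05,0,0,0,0]
    - [1,0.05,0,0,0,0]
    - [0.8,0.04,0,0,0,0]

```text
time: 9.05
position: [0.5606, -0.0722, 0.2066]
orientation: [3.141, -0.001, 1.587]
wrist_force: [-1.2, 0.2, -1.9]
gripper_width: 0.175
gripper_force: 60.8
```

>>> jog_arm:
  deltas:
    - [0.9,0,0,0,0,0]
    - [0.9,0,0,0,0,0]
    - [0.9,0,0,0,0,0]
    - [0.8,0,0,0,0,0]
    - [0.6,0,0,0,0,0]
    - [0.4,0,0,0,0,0]
    - [0.2,0,0,0,0,0]
    - [0,0,0,0,0,0]

```text
time: 10.05
position: [0.5591, 0.0657, 0.2063]
orientation: [3.142, 0.0, 1.585]
wrist_force: [0.6, -1.0, -2.4]
gripper_width: 0.17
gripper_force: 60.8
```

```bash
python3 - <<'E'
from h import *
f=grab_frame("side")
for i in range(6):g=grab_frame("top")
s=get_state();print(s["time"],s["position"],s["orientation"],s["wrist_force"],s["ft_torque"])
c=lambda I,x,y,w,h:cv2.resize(I[y:y+h,x:x+w],(400,400),interpolation=cv2.INTER_CUBIC)
cv2.imwrite("pics/g3.png",np.hstack([c(f["image"],250,130,80,80),c(g["image"],185,130,80,80)]))
E
```

```text
10.4 [0.55917242 0.06517804 0.20625285] [-3.14151550e+00  1.78995343e-04  1.58397565e+00] [-0.07977061  0.5472637  -2.182885  ] [-0.0070028  -0.01380312 -0.01290335]
```

View pics/g3.png

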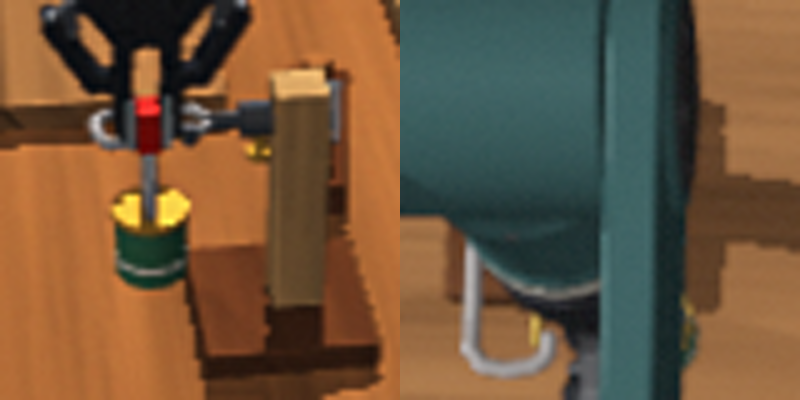

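The side view shows the ring in front of the hook, grip at (280,155), ring edge-on at x≈280, about 20 mm short of the gate. I'll creep in until I feel contact.

>>> jog_arm:
  deltas:
    - [0.15,0,0,0,0,0]
    - [0.15,0,0,0,0,0]
    - [0.15,0,0,0,0,0]
    - [0.05,0,0,0,0,0]
    - [0,0,0,0,0,0]

```text
time: 11.02
position: [0.5589, 0.0809, 0.2063]
orientation: [-3.142, 0.0, 1.585]
wrist_force: [-0.3, -0.4, -2.3]
gripper_width: 0.175
gripper_force: 60.8
```

>>> jog_arm:
  deltas:
    - [0.04,0,0,0,0,0]
    - [0.04,0,0,0,0,0]
    - [0,0,0,0,0,0]

```text
time: 11.4
position: [0.5589, 0.0831, 0.2063]
orientation: [-3.142, 0.0, 1.585]
wrist_force: [-0.2, 0.3, -2.7]
gripper_width: 0.18
gripper_force: 60.8
```

>>> jog_arm:
  deltas:
    - [0.04,0,0,0,0,0]
    - [0,0,0,0,0,0]

```text
time: 11.65
position: [0.5589, 0.0843, 0.2063]
orientation: [3.142, 0.0, 1.585]
wrist_force: [-0.1, 0.6, -2.2]
gripper_width: 0.178
gripper_force: 60.8
```

>>> jog_arm:
  deltas:
    - [0.04,0,0,0,0,0]
    - [0,0,0,0,0,0]

```text
time: 11.9
position: [0.5589, 0.0849, 0.2063]
orientation: [3.142, 0.001, 1.584]
wrist_force: [0.7, -2.6, -2.1]
gripper_width: 0.176
gripper_force: 60.8
```

>>> jog_arm:
  deltas:
    - [-0.03,0,0,0,0,0]
    - [0,-0.06,0,0,0,0]
    - [0,-0.06,0,0,0,0]
    - [0,0,0,0,0,0]

```text
time: 12.4
position: [0.5549, 0.0846, 0.2063]
orientation: [-3.141, 0.0, 1.585]
wrist_force: [-0.4, -0.3, -2.6]
gripper_width: 0.173
gripper_force: 60.8
```

>>> jog_arm:
  deltas:
    - [0,-0.04,0,0,0,0]
    - [0,0,0,0,0,0]

```text
time: 12.65
position: [0.5539, 0.0845, 0.2063]
orientation: [-3.141, 0.0, 1.585]
wrist_force: [-0.0, -1.4, -1.4]
gripper_width: 0.174
gripper_force: 60.7
```

>>> jog_arm:
  deltas:
    - [0,-0.03,0,0,0,0]
    - [0,0,0,0,0,0]

```text
time: 12.9
position: [0.5531, 0.0845, 0.2063]
orientation: [-3.142, 0.0, 1.585]
wrist_force: [-0.2, -1.6, -1.3]
gripper_width: 0.18
gripper_force: 60.7
```

>>> jog_arm:
  deltas:
    - [0,-0.03,0,0,0,0]
    - [0,0,0,0,0,0]

```text
time: 13.15
position: [0.5522, 0.0845, 0.2063]
orientation: [-3.141, 0.0, 1.585]
wrist_force: [0.1, -1.1, -2.1]
gripper_width: 0.174
gripper_force: 60.7
```

>>> jog_arm:
  deltas:
    - [0,-0.03,0,0,0,0]
    - [0,0,0,0,0,0]

```text
time: 13.4
position: [0.5518, 0.0845, 0.2064]
orientation: [3.14, -0.0, 1.585]
wrist_force: [2.7, -0.6, -1.8]
gripper_width: 0.174
gripper_force: 60.6
```

>>> jog_arm:
  deltas:
    - [0,0.12,0,0,0,0]
    - [0,0.1,0,0,0,0]
    - [0,0,0,0,0,0]

```text
time: 13.78
position: [0.5582, 0.0846, 0.2061]
orientation: [-3.141, 0.0, 1.585]
wrist_force: [1.2, -0.6, -2.8]
gripper_width: 0.176
gripper_force: 60.8
```

>>> jog_arm:
  deltas:
    - [0.06,0,0,0,0,0]
    - [0.06,0,0,0,0,0]
    - [0,0,0,0,0,0]

```text
time: 14.15
position: [0.5579, 0.0876, 0.2062]
orientation: [3.141, 0.001, 1.584]
wrist_force: [1.0, -3.5, -2.4]
gripper_width: 0.175
gripper_force: 60.8
```

>>> jog_arm:
  deltas:
    - [0.06,0,0,0,0,0]
    - [0.06,0,0,0,0,0]
    - [0,0,0,0,0,0]

```text
time: 14.52
position: [0.558, 0.091, 0.2063]
orientation: [3.141, 0.002, 1.584]
wrist_force: [1.2, -5.2, -3.1]
gripper_width: 0.178
gripper_force: 60.6
```

>>> jog_arm:
  deltas:
    - [0.06,0,0,0,0,0]
    - [0.06,0,0,0,0,0]
    - [0,0,0,0,0,0]

```text
time: 14.9
position: [0.5581, 0.0941, 0.2064]
orientation: [3.141, 0.003, 1.584]
wrist_force: [1.5, -7.0, -1.8]
gripper_width: 0.178
gripper_force: 60.6
```

>>> jog_arm:
  deltas:
    - [0.03,0,0,0,0,0]
    - [0,0,0,0,0,0]

```text
time: 15.15
position: [0.558, 0.0949, 0.2064]
orientation: [3.141, 0.003, 1.584]
wrist_force: [0.7, -6.7, -1.5]
gripper_width: 0.181
gripper_force: 60.6
```

>>> jog_arm:
  deltas:
    - [0.03,0,0,0,0,0]
    - [0,-0.06,0,0,0,0]
    - [0,-0.06,0,0,0,0]
    - [0,0,0,0,0,0]

```text
time: 15.65
position: [0.5538, 0.0962, 0.2065]
orientation: [-3.141, 0.002, 1.584]
wrist_force: [-0.5, -5.8, -0.5]
gripper_width: 0.175
gripper_force: 60.9
```

>>> jog_arm:
  deltas:
    - [0,-0.05,0,0,0,0]
    - [0,-0.05,0,0,0,0]
    - [0,0,0,0,0,0]

```text
time: 16.02
position: [0.5509, 0.0964, 0.2065]
orientation: [-3.141, 0.002, 1.584]
wrist_force: [-0.9, -4.8, -1.3]
gripper_width: 0.177
gripper_force: 60.8
```

>>> jog_arm:
  deltas:
    - [0,-0.05,0,0,0,0]
    - [0,-0.05,0,0,0,0]
    - [0,0,0,0,0,0]

```text
time: 16.4
position: [0.5479, 0.0966, 0.2065]
orientation: [-3.141, 0.001, 1.584]
wrist_force: [-0.3, -3.7, -0.9]
gripper_width: 0.174
gripper_force: 60.8
```

>>> jog_arm:
  deltas:
    - [0,-0.05,0,0,0,0]
    - [0,-0.05,0,0,0,0]
    - [0,0,0,0,0,0]

```text
time: 16.77
position: [0.5447, 0.0971, 0.2063]
orientation: [-3.141, -0.0, 1.585]
wrist_force: [-1.1, -3.7, -2.3]
gripper_width: 0.174
gripper_force: 60.9
```

>>> jog_arm:
  deltas:
    - [0,-0.05,0,0,0,0]
    - [0,-0.05,0,0,0,0]
    - [0,0,0,0,0,0]

```text
time: 17.15
position: [0.5412, 0.0973, 0.206]
orientation: [-3.139, -0.001, 1.585]
wrist_force: [-3.2, -2.9, -1.1]
gripper_width: 0.173
gripper_force: 60.9
```

>>> jog_arm:
  deltas:
    - [0,-0.04,0,0,0,0]
    - [0,-0.03,0,0,0,0]
    - [0,0,0,0,0,0]

```text
time: 17.52
position: [0.5392, 0.0972, 0.206]
orientation: [-3.139, -0.0, 1.585]
wrist_force: [-3.8, -3.2, -0.8]
gripper_width: 0.176
gripper_force: 60.8
```

>>> jog_arm:
  deltas:
    - [0,-0.03,0,0,0,0]
    - [0,0,0,0,0,0]

```text
time: 17.77
position: [0.5399, 0.0979, 0.2064]
orientation: [3.139, -0.002, 1.585]
wrist_force: [0.7, 0.7, -1.7]
gripper_width: 0.176
gripper_force: 60.7
```

```bash
python3 - <<'E'
from h import *
f=grab_frame("side");g=grab_frame("top")
F=[]
for i in range(6):grab_frame("top");F.append(get_state()["wrist_force"])
print(np.mean(F,0),get_state()["position"],get_state()["ft_torque"])
c=lambda I,x,y,w,h:cv2.resize(I[y:y+h,x:x+w],(400,400),interpolation=cv2.INTER_CUBIC)
cv2.imwrite("pics/g4.png",np.hstack([c(f["image"],255,135,50,50),c(g["image"],185,155,60,60)]))
E
```

```text
[ 0.02677552  0.21674023 -2.46601714] [0.53942265 0.09709339 0.2064639 ] [-0.02327527  0.03023047  0.03588001]
```

View pics/g4.png

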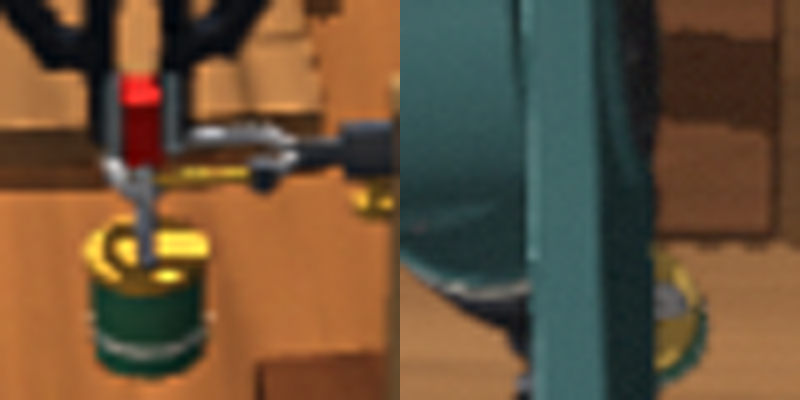

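The side view shows the gate bar straight and shut, (276,157) to (286,156), with the ring beyond its end at (273,160). The force is back to the tin's weight alone, so the ring is in. Next I'll centre it over the nose bar and lower it.

>>> jog_arm:
  deltas:
    - [0.07,0,0,0,0,0]
    - [0.07,0,0,0,0,0]
    - [0.07,0,0,0,0,0]
    - [0.07,0,0,0,0,0]
    - [0,0,0,0,0,0]

```text
time: 18.8
position: [0.539, 0.1055, 0.2063]
orientation: [-3.142, 0.0, 1.585]
wrist_force: [0.2, -0.0, -1.6]
gripper_width: 0.177
gripper_force: 60.7
```

>>> jog_arm:
  deltas:
    - [0,0,0.1,0,0,0]
    - [0,0,0.1,0,0,0]
    - [0,0,0.1,0,0,0]
    - [0,0,0.08,0,0,0]
    - [0,0,0,0,0,0]
    - [0,0,0,0,0,0]

```text
time: 19.55
position: [0.5391, 0.1053, 0.195]
orientation: [3.141, 0.0, 1.585]
wrist_force: [0.3, -0.2, -2.6]
gripper_width: 0.18
gripper_force: 60.7
```

>>> jog_arm:
  deltas:
    - [0,0,0.04,0,0,0]
    - [0,0,0,0,0,0]

```text
time: 19.8
position: [0.539, 0.1053, 0.1936]
orientation: [-3.142, 0.0, 1.585]
wrist_force: [-0.4, 0.4, -2.2]
gripper_width: 0.172
gripper_force: 60.7
```

>>> jog_arm:
  deltas:
    - [0,0,0.03,0,0,0]
    - [0,0,0,0,0,0]

```text
time: 20.05
position: [0.5391, 0.1053, 0.1928]
orientation: [3.142, 0.0, 1.585]
wrist_force: [-0.7, 0.5, -1.7]
gripper_width: 0.177
gripper_force: 60.8
```

>>> jog_arm:
  deltas:
    - [0,0,0.02,0,0,0]
    - [0,0,0,0,0,0]

```text
time: 20.3
position: [0.5391, 0.1053, 0.1925]
orientation: [3.141, 0.0, 1.585]
wrist_force: [-0.4, 0.5, -1.0]
gripper_width: 0.176
gripper_force: 61.0
```

>>> jog_arm:
  deltas:
    - [0,0,0.02,0,0,0]
    - [0,0,0,0,0,0]
    - [0,0,0,0,0,0]

```text
time: 20.68
position: [0.5392, 0.1053, 0.1923]
orientation: [3.141, 0.0, 1.585]
wrist_force: [-1.7, -0.2, 2.2]
gripper_width: 0.174
gripper_force: 61.5
```

>>> jog_arm:
  deltas:
    - [0,0,0,0,0,0]
    - [0,0,0,0,0,0]
    - [0,0,0,0,0,0]
    - [0,0,0,0,0,0]
  claw: -0.4

```text
time: 21.18
position: [0.5391, 0.1053, 0.1914]
orientation: [-3.141, 0.0, 1.585]
wrist_force: [-0.1, -0.2, -0.0]
gripper_width: 0.301
gripper_force: 0.0
```

```bash
python3 - <<'E'
from h import *
f=grab_frame("side");g=grab_frame("top")
print(get_state()["wrist_force"],get_state()["position"],get_state()["gripper_width"])
c=lambda I,x,y,w,h:cv2.resize(I[y:y+h,x:x+w],(400,400),interpolation=cv2.INTER_CUBIC)
cv2.imwrite("pics/g5.png",np.hstack([c(f["image"],255,135,50,50),c(g["image"],185,155,60,60)]))
E
```

```text
[ 0.31896964  0.00195102 -0.00476006] [0.5390727  0.10529249 0.19149829] 0.2996177638102723
```

View pics/g5.png

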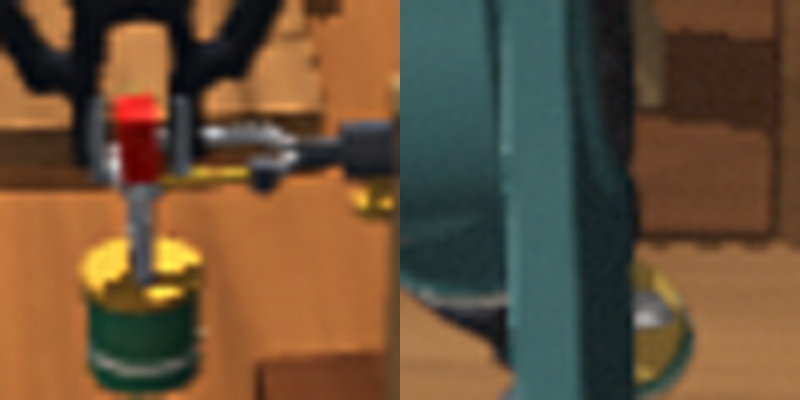

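The tin now hangs from the closed hook, grip at (272,152), body at (273,175) and upright. The fingers are open and carry no load. I'll open them a little more and withdraw straight up.

>>> jog_arm:
  deltas:
    - [0,0,0,0,0,0]
    - [0,0,0,0,0,0]
    - [0,0,-0.1,0,0,0]
    - [0,0,-0.3,0,0,0]
    - [0,0,-0.5,0,0,0]
    - [0,0,-0.7,0,0,0]
    - [0,0,-0.8,0,0,0]
    - [0,0,-0.8,0,0,0]
  claw: 0

```text
time: 22.28
position: [0.5392, 0.1053, 0.2899]
orientation: [3.14, -0.0, 1.585]
wrist_force: [-0.7, -0.5, -0.4]
gripper_width: 0.503
gripper_force: 0.0
```

>>> jog_arm:
  deltas:
    - [-0.9,0,-0.8,0,0,0]
    - [-0.9,0,-0.6,0,0,0]
    - [-0.9,0,0,0,0,0]
    - [-0.9,0,0,0,0,0]
    - [-0.9,0,0,0,0,0]
    - [-0.9,0,0,0,0,0]
    - [-0.9,0,0,0,0,0]
    - [-0.5,0,0,0,0,0]

```text
time: 23.28
position: [0.542, -0.0998, 0.3308]
orientation: [3.14, 0.001, 1.584]
wrist_force: [0.4, -0.4, -0.2]
gripper_width: 0.499
gripper_force: 0.0
```

>>> jog_arm:
  deltas:
    - [0,0,0,0,0,0]
    - [0,0,0,0,0,0]
    - [0,0,0,0,0,0]
    - [0,0,0,0,0,0]
    - [0,0,0,0,0,0]
    - [0,0,0,0,0,0]
    - [0,0,0,0,0,0]
    - [0,0,0,0,0,0]

```text
time: 24.28
position: [0.5419, -0.0987, 0.3296]
orientation: [-3.142, 0.0, 1.585]
wrist_force: [0.7, 0.4, 0.5]
gripper_width: 0.503
gripper_force: 0.0
```

```bash
python3 - <<'E'
from h import *
a=grab_frame("side")["image"]
for i in range(12):b=grab_frame("side")["image"]
g=grab_frame("top");print(get_state()["time"],get_state()["position"])
print("motion",cv2.absdiff(a,b)[130:200,250:310].max())
c=lambda I,x,y,w,h:cv2.resize(I[y:y+h,x:x+w],(400,400),interpolation=cv2.INTER_CUBIC)
cv2.imwrite("pics/g6.png",np.hstack([c(b,250,130,60,60),c(g["image"],185,140,70,70)]))
E
```

```text
24.975 [ 0.54192519 -0.09869246  0.32964471]
motion 30
```

View pics/g6.png

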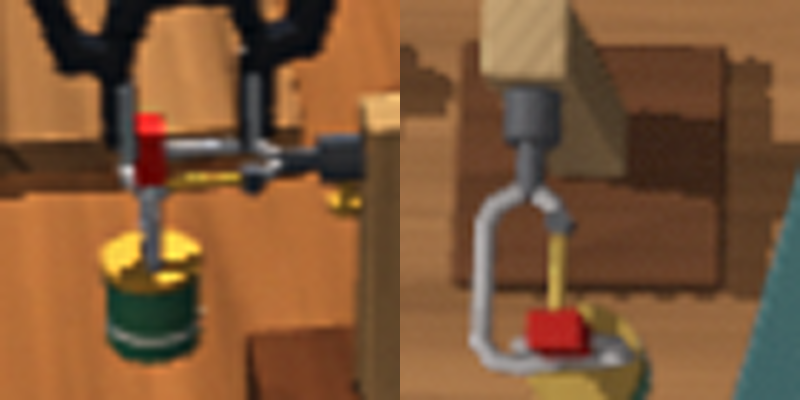

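The top view shows the gate shut and straight at (213,190), with the ring hanging on the nose side of the bend and the grip at (213,198). There may still be a little motion, so I'll wait and then check stillness and tilt.

>>> jog_arm:
  deltas:
    - [-0.5,0,0,0,0,0]
    - [-0.8,0,0,0,0,0]
    - [-0.8,0,0,0,0,0]
    - [-0.4,0,0,0,0,0]
    - [0,0,0,0,0,0]
    - [0,0,0,0,0,0]
    - [0,0,0,0,0,0]
    - [0,0,0,0,0,0]

```text
time: 25.98
position: [0.543, -0.1731, 0.3298]
orientation: [3.141, 0.0, 1.586]
wrist_force: [-0.1, -0.2, -0.5]
gripper_width: 0.497
gripper_force: 0.0
```

>>> jog_arm:
  deltas:
    - [0,0,0,0,0,0]
    - [0,0,0,0,0,0]
    - [0,0,0,0,0,0]
    - [0,0,0,0,0,0]
    - [0,0,0,0,0,0]
    - [0,0,0,0,0,0]
    - [0,0,0,0,0,0]
    - [0,0,0,0,0,0]

```text
time: 26.98
position: [0.543, -0.1737, 0.3296]
orientation: [3.142, 0.0, 1.585]
wrist_force: [0.8, -1.0, -0.4]
gripper_width: 0.5
gripper_force: 0.0
```

```bash
python3 - <<'E'
from h import *
S=[grab_frame("side") for i in range(16)];g=grab_frame("top");I=[s["image"] for s in S]
print("motion",[int(cv2.absdiff(I[0],i)[130:200,250:310].max()) for i in I[1::3]])
def cen(q,lo,hi,x,y,w,h):
    m=cv2.inRange(cv2.cvtColor(q["image"],cv2.COLOR_BGR2HSV),lo,hi)[y:y+h,x:x+w];M=cv2.moments(m,True);return M["m10"]/M["m00"]+x,M["m01"]/M["m00"]+y,M["m00"]
for s in S[::5]:print("red",cen(s,(0,170,80),(6,255,255),255,140,40,30),"green",cen(s,(45,70,30),(85,255,255),255,165,40,30))
f=S[-1];u=cen(f,(0,170,80),(6,255,255),255,140,40,30)[:2];v=cen(g,(0,170,80),(6,255,255),195,180,40,40)[:2]
X,e=tri(f,u,g,v);print("grip",X,e)
# upright prediction: tin lid centre (41 mm above... lid z) in both views
for dz in(-.062,-.111):print(dz,"side",proj(f,X+[0,0,dz]).round(1),"top",proj(g,X+[0,0,dz]).round(1))
c=lambda I,x,y,w,h:cv2.resize(I[y:y+h,x:x+w],(400,400),interpolation=cv2.INTER_CUBIC)
cv2.imwrite("pics/g7.png",np.hstack([c(I[-1],250,140,50,50),c(g["image"],195,175,50,50)]))
E
```

```text
motion [6, 6, 6, 6, 6]
red (273.57142857142856, 154.71428571428572, 7.0) green (272.35051546391753, 177.5257731958763, 97.0)
red (273.57142857142856, 154.71428571428572, 7.0) green (272.3020833333333, 177.51041666666666, 96.0)
red (273.57142857142856, 154.71428571428572, 7.0) green (272.29896907216494, 177.53608247422682, 97.0)
red (273.5, 155.0, 8.0) green (272.35051546391753, 177.5257731958763, 97.0)
grip [0.54202853 0.10941407 0.17868606] 0.0013886467295328086
-0.062 side [273.8 171. ] top [216.1 201.7]
-0.111 side [274.1 183. ] top [219.1 204.9]
```

View pics/g7.png

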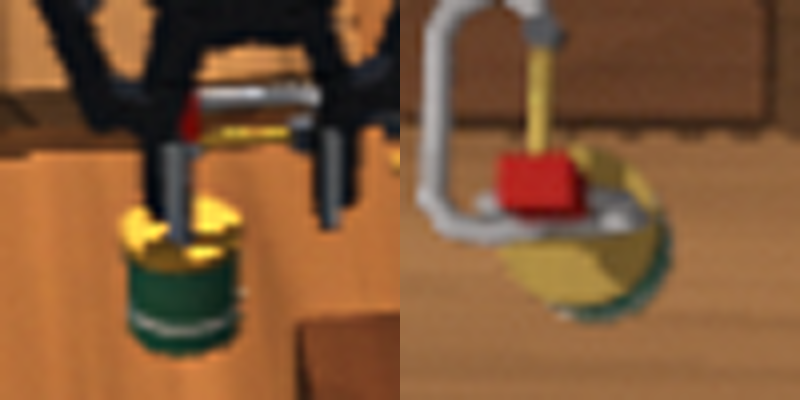

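The motion is only at noise level (6), so the tin is still. The gate is shut, and in the top view the lid lies under the grip to within a few mm, so the tin is upright.

```bash
python3 -c "
from station import *
print(finish_job())"
```

```text
the job is handed in; nothing more can be done
None
```

The tin hangs still and upright (to within about 3°, as far as the images show) from the closed hook, nothing was forced or dropped, and the job was handed in about 28 s into the 67 s limit.

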